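Index the drying carousel and fan two heel blanks into its open tray

ROBOT

A 6-joint arm with a two-finger parallel gripper is mounted at the origin on the work surface. World frame = base frame: x ahead of the robot, y to its left, z up, the work surface at z = 0. Lengths are in m, angles in rad, forces in N, time in s.
With the tool pointing down it reaches from about 0.35 to 0.975 m from the base axis. Payload 17.4 kg.
Tool frame: the origin (TCP) lies midway between the tips of the shut fingers; the grasp point (between the pads) lies 19 mm behind it; z points along the fingers, y is the line along which they close (so a half turn about z gives the same grasp; the last joint's range is limited). The gripper opens to 85 mm and grips with 20 to 120 N. Pads are 22 mm wide; open, the fingers measure 114 mm over their backs; the gripper's body (76 mm by 85 mm) begins 54 mm behind the grasp point. The pads swing forward as they close: fully open they stand 13 mm farther back than shut.
Start: joints at [-1.278, 0.116, 1.442, -0, 1.584, -0.038], TCP at [0.219, -0.638, 0.231] pointing down, gripper open.
Joint ranges: [-2.83, 2.83], [-0.83, 2.19], [0.07, 2.5], [-1.14, 4.28], [0.01, 3], [-2.97, 2.97]. Speed limits (rad/s): [1.89, 1.89, 2.22, 3.14, 3.14, 3.14].

INTERFACE

Orientations are given as a 3x3 rotation matrix whose columns are the frame's x, y, z axes.
In Python, from rig import ctrl gives the robot as it stands.
- The arm moves only by the shell command python3 -m inch 'ROWS' [OPENING] [FORCE]. ROWS is JSON, a list of rows, each a list of 6 numbers: the shift along the tool's x, y, z as a fraction of full scale, then the turn, a rotation vector about the tool's x, y, z as a fraction of full scale. In form: [[tx, ty, tz, ax, ay, az], ...]. A call has 1 to 20 rows; each row is the pose to reach, as a shift and turn from the pose commanded when the call began, along the tool's axes at that moment, turning the shorter way round; what a row does not reach only later rows make up. Full scale, the value 1, is 400 mm for a shift and 180 degrees for a turn. A row lasts 1/10 s, in which the tool goes at most 50 mm and 8.59 degrees, less where a joint would pass 70% of its speed; a pose out of reach is approached as far as the arm can. A call with a number of a shift or a turn outside -1 to 1 is refused whole. A call with a gripper value outside its range is refused whole. OPENING is the closure, from 0 (fully open) to 1 (shut), set as the call begins (- or left out, the last holds). The fingers move at their own pace and stop on an object; FORCE is the grip in N (left out, the last holds). Time passes only in rows, so rows that repeat a pose let the fingers close. It gives the time, the measured TCP pose, the force, the opening and the grip force at its end, in the units of the state.
- ctrl.get_obs(): the state, without advancing time (a new reading comes with each control period).
- ctrl.camera(name): name is "scene" or "top" or "wrist"; returns a dict with "color" (400x640x3 uint8, blue, green, red), "fx", "fy", "cx", "cy" (pixels), "world_from_camera" (4x4, takes a point from camera to world coordinates). Camera axes: x right, y down, z forward; pixel columns grow to the right and rows downward; lengths in m; the calibration is good to about 2 mm. A picture is of the moment at which its call begins. There is no depth.
- ctrl.finish_job(): hands the job in; it is judged then, once.
Trained networks look in a picture, given as the dict that the camera call returned (one of the last four; its "shot" number tells which), for a name from the list of things; names that differ only in an ending like _2 or _b are one class to them, and where a whole thing is asked for, a point or a joint stands for the part that bears it (a point fixed in the world has none). Each returns a list of dicts, best first, with "conf" (0 to 1); they miss things now and then, are a little off and sometimes report something else, mostly with a low value. They report only what shows in the picture. A call takes as long as a camera call. They do not tell look-alikes from the thing itself.
- ctrl.find_in(picture, target): "extent" ([left, top, right, bottom] in pixels, round what is visible of it).
- ctrl.regions_of(picture, target): "mask" (400x640 bool, what is visible of it) and "extent" ([left, top, right, bottom] in pixels, round what is visible of it).
- ctrl.mark_of(picture, target): "location" ([column, row] in pixels: a listed point, or the origin of a listed thing).
The state is a dict: "time_s": time; "joint_pos": joint angles; "joint_velocities": joint speeds; "effort": joint torques, N m; "tcp_pos": TCP position; "orientation": TCP orientation; "contact_force": force on the tool from outside, world axes, zero at the start; "wrist_torque": the same for the moment, N m; "gripper_width": finger opening in m; "grip_force": force on a finger pad.
Only numpy, scipy, OpenCV 4.12 (cv2) and the standard library are available. Lean on these libraries where they do the work, as an engineer would, in place of code of your own. Each camera call takes 0.05 s, during which the arm holds its last target. There are 200 camera calls.

TASK

Turn the carousel, click by click, until its blue, nearly empty tray stands at the yellow pointer on the robot's side and rests in its click. Then lay the loose brown heel blank and after it the loose black one in that tray so that they continue the row from the fixed tan blank like roof shingles: all lined up along the tray, brown resting partly on tan and black partly on brown, each overlapping the one before by about a third of its length. Leave both lying there, the tray still at the pointer, and do not disturb the other things on the bench.

Things in the scene. Friction and masses are not known exactly. Their poses are not given: they have to be found in the camera images.
- table_top (a joint): angle of the carousel's table, growing anticlockwise from above, free to turn either way. Detents each quarter turn: at 0 the blue tray is opposite the pointer, at pi or -pi at the pointer. At the start it swings by itself, within about a second, into the click at -pi/2, 0 or pi/2. Between clicks a springy torque of up to 0.5 N m (3 N at a post) draws it to the nearest click; almost no friction besides
- base: fixed green base of the carousel, origin on its axis at bench height; the pointer is on its -x side. It carries a round aluminium table 400 mm across, upper face 82 mm above the bench, with one blue and three dark steel trays a quarter turn apart; each dark tray holds a full fanned row of three fixed blanks, up to 18 mm above the tray's floor
- tray (a point): centre of the blue tray, 120 mm from the axis, 4 mm above its floor. Axes turn with the table: x outward from the axis, y along the tray in the row's direction. The tray is a blue plate 64 mm (x) by 192 mm (y), floor 85 mm above the bench, with an 8 mm high lip across each end (inner faces 184 mm apart) and no side walls
- row (a point): centre of the tan blank (72 mm along y, 46 along x, 8 thick) fixed flat in the blue tray 48 mm towards -y from its centre, 89 mm above the bench. Axes as tray. A 3 mm high clip covers its outermost 12 mm at the -y end. The row runs to +y: with a third overlapped, brown's centre is about 48 mm and black's 96 mm along +y from here, each tilted some 8 degrees
- front (a point): fixed point on the base where the blue tray's centre must come, 120 mm from the axis, 89 mm above the bench. The yellow pointer stands 98 mm farther out, just beyond the table's rim, its top 86 mm above the bench. Axes of the base: the carousel's axis lies 120 mm along +x from here
- post0 (a point): upright steel turning post, 18 mm across with a yellow top, fixed on the table 177 mm from the axis, 45 degrees anticlockwise from the blue tray seen from above; one of four, between the trays. The point is on its centre line, 35 mm above the table's face, 117 mm above the bench; the post stands 62 mm above that face. Axes as tray
- post1 (a point): upright steel turning post, 18 mm across with a yellow top, fixed on the table 177 mm from the axis, 135 degrees anticlockwise from the blue tray seen from above; one of four, between the trays. The point is on its centre line, 35 mm above the table's face, 117 mm above the bench; the post stands 62 mm above that face. Axes as tray
- post2 (a point): upright steel turning post, 18 mm across with a yellow top, fixed on the table 177 mm from the axis, 135 degrees clockwise from the blue tray seen from above; one of four, between the trays. The point is on its centre line, 35 mm above the table's face, 117 mm above the bench; the post stands 62 mm above that face. Axes as tray
- post3 (a point): upright steel turning post, 18 mm across with a yellow top, fixed on the table 177 mm from the axis, 45 degrees clockwise from the blue tray seen from above; one of four, between the trays. The point is on its centre line, 35 mm above the table's face, 117 mm above the bench; the post stands 62 mm above that face. Axes as tray
- brown_mid (a point): centre (half-way up) of the loose red-brown rubber heel blank, a stiff plate 72 (x) x 46 (y) x 8 mm (z), about 40 g. It starts flat on a fixed light-wood rest (86 x 26 mm, 40 mm high), one rest on each side of the carousel. The rest runs along the blank's x; the blank overhangs it by about 10 mm on either side, so it can be gripped from above across its 46 mm width
- black_mid (a point): centre (half-way up) of the loose black rubber heel blank, a stiff plate 72 (x) x 46 (y) x 8 mm (z), about 40 g. It starts flat on a fixed light-wood rest (86 x 26 mm, 40 mm high), one rest on each side of the carousel. The rest runs along the blank's x; the blank overhangs it by about 10 mm on either side, so it can be gripped from above across its 46 mm width
- brush_tin: steel tin (72 mm wide, 90 mm high) with three long-handled brushes, 190 mm high in all; bystander; origin at the underside
- jar: amber glass jar with white cap, 70 mm wide, 90 mm high; bystander; origin at the underside
- hammer: hammer lying on the bench near the robot; bystander; origin at the underside of the tool
- last: wooden shoe last, about 160 mm long, 87 mm high; bystander; origin at the underside
- nail_tray: grey open nail tray, 120 x 160 x 35 mm; bystander; origin at the underside
- polish_can: black polish can, 72 mm wide, 50 mm high; bystander; origin at the underside
There are look-alikes about, which are no part of the job. There is more than one size of the part that bears brown_mid; the job needs the smaller. Of the things that look like the part that bears black_mid, the smaller one is meant.

How it is judged:
On the way, in this order (a step that is already met when the one before it is completed fails the run):
1. the blue tray rests in its click at the pointer (horizontal distance between tray and front below 0.012 m and velocity of joint table_top between -0.1 and 0.1 rad/s), for 0.3 s.
2. the brown blank lies released, leaning on the tan one, in line with the row (all of step 1 and x of brown_mid in the frame of row between -0.014 and 0.014 m and angle between the x axis of brown_mid and the y axis of row, either way round below 0.2 rad and angle between brown_mid's own z axis and vertical between 0.06 and 0.26 rad and linear speed of brown below 0.02 m/s and angular speed of brown below 0.2 rad/s and contact force between brown and the fingers below 0.1 N and y of brown_mid in the frame of row between 0.039 and 0.062 m), for 0.2 s.
At the end, for the whole second after the job is handed in: Blue tray within 12 mm of its place at the pointer, table still; brown 39-62 mm along the row from tan, black 39-62 mm from brown and 78-122 mm from tan; both within 14 mm sideways and 0.2 rad of the row line, leaning 0.06-0.26 rad on the one before, released and at rest (all of step 2 and x of black_mid in the frame of row between -0.014 and 0.014 m and angle between the x axis of black_mid and the y axis of row, either way round below 0.2 rad and angle between black_mid's own z axis and vertical between 0.06 and 0.26 rad and linear speed of black below 0.02 m/s and angular speed of black below 0.2 rad/s and contact force between black and the fingers below 0.1 N and horizontal distance between black_mid and brown_mid between 0.039 and 0.062 m and y of black_mid in the frame of row between 0.078 and 0.122 m); the robot touches nothing.
It fails at once if another thing on the bench is shoved more than 40 mm (distance of any of brush_tin, jar, hammer, last, nail_tray, polish_can from where it was at the start of the episode above 0.04 m).
It also fails if it takes over 72 s, if anything falls off the work surface, if the arm or the gripper's body presses on something with over 40 N, if the wrist force passes 120 N, or if a joint passes its speed limit or range.

## Working session

There is one attempt and no reset: what is moved stays moved. The work goes in short steps, Python scripts to look and compute and a shell command to move; the robot and the scene stay as the last step left them, time stands still between calls to the robot, and variables do not carry over. Pictures are saved under pics/ and viewed, at most 10 in all, crops included, and the job is handed in when it is done.

```bash
ls; mkdir -p pics; cat > h.py <<'E'
import numpy as np, cv2
from rig import ctrl
def ray(p,uv):
    T=np.array(p["world_from_camera"]); d=T[:3,:3]@np.array([(uv[0]-p["cx"])/p["fx"],(uv[1]-p["cy"])/p["fy"],1.])
    return T[:3,3],d
def at(p,uv,z):
    o,d=ray(p,uv); return o+d*(z-o[2])/d[2]
def proj(p,X):
    T=np.linalg.inv(np.array(p["world_from_camera"])); c=T[:3,:3]@np.array(X)+T[:3,3]
    return np.array([p["fx"]*c[0]/c[2]+p["cx"],p["fy"]*c[1]/c[2]+p["cy"]])
E
python3 - <<'E'
from h import *
a=ctrl.camera("top"); b=ctrl.camera("scene")
cv2.imwrite("pics/top0.png",a["color"]);cv2.imwrite("pics/scene0.png",b["color"])
Z=dict(base=0.0,tray=.089,front=.089,row=.089,post0=.117,post1=.117,post2=.117,post3=.117,brown_mid=.044,black_mid=.044)
for n,z in Z.items():
    for p,nm in((a,'top'),(b,'scene')):
        for r in ctrl.mark_of(p,n)[:4]:
            print(n,nm,round(r["conf"],2),np.round(r["location"]),np.round(at(p,r["location"],z),3))
print(ctrl.get_obs()["time_s"])
E
```

```text
pics
base top 0.63 [321. 179.] [ 0.632 -0.033  0.   ]
base top 0.27 [214. 219.] [0.464 0.375 0.   ]
base scene 0.64 [323. 249.] [ 0.647 -0.03   0.   ]
tray top 0.86 [322. 142.] [ 0.753 -0.035  0.089]
tray top 0.46 [359. 146.] [ 0.745 -0.172  0.089]
tray scene 0.77 [314. 269.] [ 0.748 -0.047  0.089]
tray scene 0.3 [269. 258.] [ 0.727 -0.17   0.089]
front top 0.92 [314. 207.] [ 0.515 -0.01   0.089]
front scene 0.71 [330. 198.] [ 0.518 -0.021  0.089]
front scene 0.6 [295. 187.] [ 0.488 -0.132  0.089]
row top 0.79 [336. 145.] [ 0.746 -0.088  0.089]
row scene 0.96 [298. 265.] [ 0.739 -0.09   0.089]
post0 top 0.91 [347. 213.] [ 0.492 -0.13   0.117]
post0 top 0.9 [363. 144.] [ 0.746 -0.184  0.117]
post0 top 0.78 [295. 136.] [0.77  0.063 0.117]
post0 top 0.63 [278. 202.] [0.527 0.117 0.117]
post0 scene 0.94 [295. 187.] [ 0.506 -0.127  0.117]
post0 scene 0.74 [376. 198.] [0.524 0.113 0.117]
post0 scene 0.73 [267. 261.] [ 0.747 -0.169  0.117]
post0 scene 0.57 [359. 280.] [0.778 0.074 0.117]
post1 top 0.91 [347. 213.] [ 0.492 -0.13   0.117]
post1 top 0.9 [363. 144.] [ 0.746 -0.184  0.117]
post1
[... 918 characters left out ...]
.127  0.117]
post3 scene 0.74 [376. 198.] [0.524 0.113 0.117]
post3 scene 0.73 [267. 261.] [ 0.747 -0.169  0.117]
post3 scene 0.57 [359. 280.] [0.778 0.074 0.117]
brown_mid top 0.9 [190. 214.] [0.481 0.453 0.044]
brown_mid top 0.79 [214. 219.] [0.462 0.361 0.044]
brown_mid top 0.29 [277. 200.] [0.543 0.127 0.044]
brown_mid scene 0.75 [452. 197.] [0.451 0.358 0.044]
brown_mid scene 0.65 [483. 213.] [0.503 0.445 0.044]
black_mid top 0.75 [422. 224.] [ 0.464 -0.415  0.044]
black_mid top 0.62 [447. 239.] [ 0.412 -0.506  0.044]
black_mid scene 0.72 [182. 174.] [ 0.439 -0.513  0.044]
black_mid scene 0.57 [323. 247.] [ 0.66  -0.029  0.044]
black_mid scene 0.48 [216. 180.] [ 0.456 -0.397  0.044]
1.1
```

View pics/top0.png

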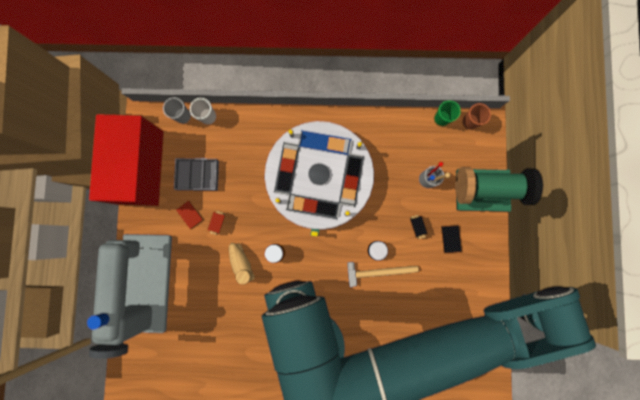

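View pics/scene0.png

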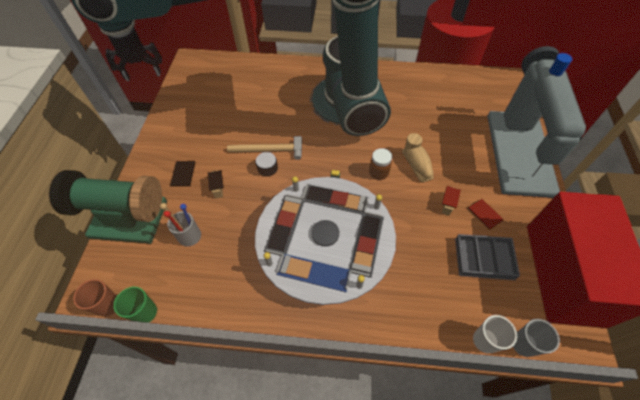

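```bash
python3 - <<'E'
from h import *
o=ctrl.get_obs(); print({k:np.round(v,3).tolist() for k,v in o.items()})
a=ctrl.camera("top"); b=ctrl.camera("scene")
for n in ["brush_tin","jar","hammer","last","nail_tray","polish_can"]:
    for p in(a,b):
        for r in ctrl.mark_of(p,n)[:1]: print(n,round(r["conf"],2),np.round(at(p,r["location"],0),3))
for n in ["brown_mid","black_mid"]:
    for p in(a,b):
        for r in ctrl.regions_of(p,n)[:3]:
            m=r["mask"].astype(np.uint8); pts=np.argwhere(m)[:,::-1]
            w=np.array([at(p,q,.046)[:2] for q in pts],np.float32)
            print(n,round(r["conf"],2),len(pts),r["extent"],[np.round(x,3) for x in cv2.minAreaRect(w)],w.mean(0))
print(np.round(a["world_from_camera"],3),np.round(b["world_from_camera"],3),a["fx"],b["fx"])
E
```

```text
{'time_s': 1.1, 'joint_pos': [-1.278, 0.116, 1.442, 0.0, 1.584, -0.038], 'joint_velocities': [0.003, 0.001, -0.0, 0.002, 0.001, 0.002], 'effort': [-0.003, -73.176, -63.266, -0.0, 0.001, 0.0], 'tcp_pos': [0.219, -0.638, 0.231], 'orientation': [[0.946, 0.325, 0.0], [0.325, -0.946, -0.0], [0.0, 0.0, -1.0]], 'contact_force': [-0.04, 0.103, 0.56], 'wrist_torque': [-0.036, -0.002, -0.015], 'grip_force': 0.0, 'gripper_width': 0.085}
brush_tin 0.67 [ 0.631 -0.445  0.   ]
brush_tin 0.91 [ 0.636 -0.458  0.   ]
jar 0.86 [0.348 0.125 0.   ]
jar 0.76 [0.336 0.129 0.   ]
hammer 0.62 [ 0.289 -0.277  0.   ]
hammer 0.82 [ 0.278 -0.265  0.   ]
last 0.77 [0.268 0.249 0.   ]
last 0.89 [0.287 0.25  0.   ]
nail_tray 0.74 [0.639 0.457 0.   ]
nail_tray 0.8 [0.636 0.443 0.   ]
polish_can 0.87 [ 0.376 -0.257  0.   ]
polish_can 0.57 [ 0.354 -0.253  0.   ]
brown_mid 0.83 404 [175.7, 202.7, 202.6, 230.9] [array([0.477, 0.457]), array([0.096, 0.061]), np.float64(39.5)] [0.4773647 0.4569726]
brown_mid 0.73 247 [207.6, 210.4, 226.9, 235.6] [array([0.451, 0.354]), array([0.049, 0.074]), np.float64(74.198)] [0.451707
[... 872 characters left out ...]
id 0.79 278 [207.4, 169.4, 220.7, 190.1] [array([ 0.456, -0.399]), array([0.076, 0.047]), np.float64(18.383)] [ 0.45684186 -0.3990761 ]
black_mid 0.58 515 [170.8, 158.8, 193.8, 184.4] [array([ 0.441, -0.511]), array([0.105, 0.066]), np.float64(5.911)] [ 0.44149974 -0.5109827 ]
black_mid 0.45 816 [404.2, 134.5, 432.4, 182.3] [array([0.302, 0.25 ]), array([0.201, 0.077]), np.float64(14.573)] [0.30545247 0.25481138]
[[ 0.025 -0.994  0.103  0.403]
 [-1.    -0.024  0.016 -0.048]
 [-0.014 -0.104 -0.995  1.544]
 [ 0.     0.     0.     1.   ]] [[-0.092  0.842 -0.531  1.129]
 [ 0.996  0.077 -0.051  0.021]
 [-0.002 -0.533 -0.846  1.052]
 [ 0.     0.     0.     1.   ]] 402.2646919398022 380.98452681863
```

The top view shows the blue tray on the far side (around 325,142), so the table is in click 0 and needs two clicks. The small brown blank is at (216,222) and the small black one at (420,227); the larger look-alikes are next to them at (190,214) and (451,239). The pointer is at (314,233). In the scene view the small blanks sit on wooden rests at (452,197) and (216,183).

I'll cage the near-left post and carry it along the near-side arc, twice.

```bash
cat >> h.py <<'E'
from scipy.spatial.transform import Rotation as R
def down(yaw): # yaw (deg) of tool y axis, tool pointing down
    a=np.radians(yaw); y=np.array([np.cos(a),np.sin(a),0]); z=np.array([0,0,-1.]); return np.c_[np.cross(y,z),y,z]
def row(p,Rt,o=None):
    if o is None: o=ctrl.get_obs(); o=(np.array(o["tcp_pos"]),np.array(o["orientation"]))
    s=o[1].T@(np.array(p)-o[0])/.4; r=R.from_matrix(o[1].T@Rt).as_rotvec()/np.pi
    return np.round(np.r_[s,r],3).tolist()
C=np.array([.636,-.030]); YAW=-8.6
E
python3 - <<'E'
from h import *
a=np.radians(126.4); P=C+.177*np.array([np.cos(a),np.sin(a)])
print(P,row([*P,.25],down(50)))
s=(np.array([*P,.112]),down(50))
for k in range(1,11):
    b=a+np.radians(9*k); Q=C+.177*np.array([np.cos(b),np.sin(b)]); print(row([*Q,.112],down(50+6*k),s))
E
```

```text
[0.53096486 0.1124662 ] [1.347, -1.522, -0.047, -0.0, -0.0, -0.672]
[0.011, -0.069, 0.0, 0.0, 0.0, -0.033]
[0.011, -0.138, 0.0, 0.0, 0.0, -0.067]
[0.0, -0.207, 0.0, 0.0, 0.0, -0.1]
[-0.021, -0.273, 0.0, 0.0, 0.0, -0.133]
[-0.052, -0.335, 0.0, 0.0, 0.0, -0.167]
[-0.093, -0.391, 0.0, 0.0, 0.0, -0.2]
[-0.142, -0.44, 0.0, 0.0, 0.0, -0.233]
[-0.198, -0.481, 0.0, 0.0, 0.0, -0.267]
[-0.26, -0.513, 0.0, 0.0, 0.0, -0.3]
[-0.326, -0.534, 0.0, 0.0, 0.0, -0.333]
```

```bash
python3 -m inch '[[0.67,-0.76,-0.03,0,0,-0.3],[0.67,-0.76,-0.03,0,0,-0.3],[0.67,-0.76,-0.03,0,0,-0.3],[0.67,-0.76,-0.03,0,0,-0.3],[0.67,-0.76,-0.03,0,0,-0.3],[0.67,-0.76,-0.03,0,0,-0.3],[0.67,-0.76,-0.03,0,0,-0.3],[0.67,-0.76,-0.03,0,0,-0.3],[0.67,-0.76,-0.03,0,0,-0.3],[0.67,-0.76,-0.03,0,0,-0.3],[0.67,-0.76,-0.03,0,0,-0.3]]' 0
python3 - <<'E'
from h import *
print(row([.531,.1125,.25],down(50)))
E
```

```text
time_s: 3.1
tcp_pos: [0.3737, -0.2645, 0.2433]
orientation: [[0.293, 0.956, -0.0], [0.956, -0.293, -0.0], [-0.0, -0.0, -1.0]]
contact_force: [-0.4, 0.8, 0.2]
gripper_width: 0.0856
grip_force: 0.0
[1.016, 0.099, -0.017, -0.0, 0.0, -0.373]
```

```bash
python3 -m inch '[[1,0.1,0,0,0,-0.373],[1,0.1,0,0,0,-0.373],[1,0.1,0,0,0,-0.373],[1,0.1,0,0,0,-0.373],[1,0.1,0,0,0,-0.373],[1,0.1,0,0,0,-0.373],[1,0.1,0,0,0,-0.373],[1,0.1,0,0,0,-0.373],[1,0.1,0,0,0,-0.373],[1,0.1,0,0,0,-0.373],[1,0.1,0,0,0,-0.373],[1,0.1,0,0,0,-0.373],[1,0.1,0,0,0,-0.373]]' 0
python3 - <<'E'
from h import *
p=ctrl.camera("wrist"); cv2.imwrite("pics/w0.png",p["color"])
for n,z in (("post0",.117),("base",0),("front",.089)):
    for r in ctrl.mark_of(p,n)[:5]: print(n,round(r["conf"],2),np.round(r["location"]),np.round(at(p,r["location"],z),3))
print(proj(p,[.531,.1125,.144]),row([.531,.1125,.112],down(50)))
E
```

```text
time_s: 4.4
tcp_pos: [0.5295, 0.1056, 0.2435]
orientation: [[-0.766, 0.643, 0.001], [0.643, 0.766, -0.0], [-0.0, 0.0, -1.0]]
contact_force: [0.1, -0.4, -0.5]
gripper_width: 0.0853
grip_force: 0.0
post0 0.77 [309. 181.] [0.518 0.105 0.117]
base 0.79 [299. 281.] [ 0.646 -0.029  0.   ]
front 0.62 [225. 242.] [ 0.514 -0.019  0.089]
[323.70959679 193.52226819] [0.007, 0.014, 0.329, 0.0, 0.0, 0.0]
```

View pics/w0.png

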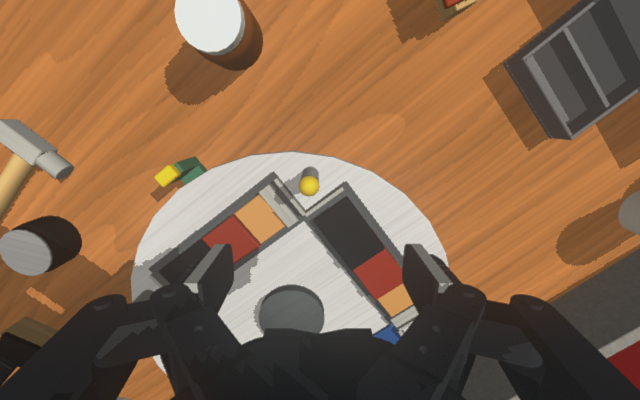

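The wrist view shows the yellow post top at (309,185), midway between the fingers but a little nearer the robot than I predicted. The pointer is at (167,177).

```bash
python3 - <<'E'
from h import *
o=ctrl.get_obs(); print(o["tcp_pos"])
p=ctrl.camera("wrist")
hsv=cv2.cvtColor(p["color"],cv2.COLOR_BGR2HSV); m=cv2.inRange(hsv,(22,150,100),(32,255,255))
n,l,s,c=cv2.connectedComponentsWithStats(m)
for i in range(1,n):
    if s[i,4]>40: print(s[i],c[i],at(p,c[i],.144),at(p,c[i],.086))
q=at(p,(309,184),.144); print(np.linalg.norm(q[:2]-C),np.degrees(np.arctan2(*(q[:2]-C)[::-1])),np.round(p["world_from_camera"],3))
for n in("top","scene"):
    a=ctrl.camera(n)
    hsv=cv2.cvtColor(a["color"],cv2.COLOR_BGR2HSV); m=cv2.inRange(hsv,(22,140,90),(32,255,255))
    N,l,s,c=cv2.connectedComponentsWithStats(m)
    for i in range(1,N):
        if s[i,4]>6: print(n,s[i][4],c[i].round(),at(a,c[i],.144).round(3),at(a,c[i],.086).round(3))
E
```

```text
[0.52941011 0.10645707 0.24347342]
[154 165  26  22 353] [166.44475921 175.3796034 ] [0.43053018 0.01908665 0.144     ] [ 0.41958323 -0.01234202  0.086     ]
[299 177  19  19 293] [307.9556314  185.97952218] [0.51675674 0.10712176 0.144     ] [0.52629163 0.09660454 0.086     ]
0.18362727774883658 130.81060087104294 [[ 0.642  0.736  0.212  0.477]
 [ 0.766 -0.618 -0.176  0.151]
 [ 0.001  0.275 -0.961  0.388]
 [ 0.     0.     0.     1.   ]]
top 14 [286. 135.] [0.765 0.093 0.144] [0.78  0.098 0.086]
top 15 [356. 140.] [ 0.753 -0.156  0.144] [ 0.767 -0.161  0.086]
top 13 [351. 210.] [ 0.504 -0.144  0.144] [ 0.508 -0.148  0.086]
top 35 [314. 233.] [ 0.419 -0.016  0.144] [ 0.42  -0.015  0.086]
scene 35 [335. 173.] [ 0.464 -0.012  0.144] [ 0.422 -0.014  0.086]
scene 11 [289. 182.] [ 0.511 -0.143  0.144] [ 0.472 -0.154  0.086]
scene 20 [374. 192.] [0.522 0.105 0.144] [0.483 0.111 0.086]
scene 22 [270. 261.] [ 0.758 -0.154  0.144] [ 0.734 -0.166  0.086]
scene 26 [367. 274.] [0.769 0.092 0.144] [0.746 0.097 0.086]
```

```bash
sed -i 's/^C=.*/C=np.array([.636,-.025]); YAW=-3.0/' h.py
python3 - <<'E'
from h import *
a=np.radians(132); P=C+.177*np.array([np.cos(a),np.sin(a)])
print(P,row([*P,.112],down(50)))
s=(np.array([*P,.112]),down(50))
for k in range(1,13):
    b=a+np.radians(7.5*k); Q=C+.177*np.array([np.cos(b),np.sin(b)]); print(row([*Q,.112],down(50+6*k),s))
E
```

```text
[0.51756388 0.10653663] [0.022, -0.02, 0.328, 0.0, 0.0, 0.0]
[0.004, -0.058, 0.0, 0.0, 0.0, -0.033]
[0.001, -0.116, 0.0, 0.0, 0.0, -0.067]
[-0.01, -0.172, 0.0, 0.0, 0.0, -0.1]
[-0.028, -0.227, 0.0, 0.0, 0.0, -0.133]
[-0.053, -0.279, 0.0, 0.0, 0.0, -0.167]
[-0.085, -0.328, 0.0, 0.0, 0.0, -0.2]
[-0.123, -0.372, 0.0, 0.0, 0.0, -0.233]
[-0.166, -0.41, 0.0, 0.0, 0.0, -0.267]
[-0.214, -0.443, 0.0, 0.0, 0.0, -0.3]
[-0.265, -0.469, 0.0, 0.0, 0.0, -0.333]
[-0.32, -0.488, 0.0, 0.0, 0.0, -0.367]
[-0.377, -0.5, 0.0, 0.0, 0.0, -0.4]
```

```bash
python3 -m inch '[[0.022,-0.02,0.328,0,0,0],[0.022,-0.02,0.328,0,0,0],[0.022,-0.02,0.328,0,0,0],[0.022,-0.02,0.328,0,0,0]]' 0
python3 -m inch '[[0,0,0,0,0,0],[0,0,0,0,0,0],[0,0,0,0,0,0],[0,0,0,0,0,0],[0,0,0,0,0,0]]' 0.65 20
```

```text
time_s: 5.15
tcp_pos: [0.5153, 0.1061, 0.1078]
orientation: [[-0.767, 0.641, -0.007], [0.641, 0.767, -0.001], [0.004, -0.005, -1.0]]
contact_force: [0.2, 0.3, 1.3]
gripper_width: 0.0853
grip_force: 0.0
time_s: 5.65
tcp_pos: [0.5179, 0.1064, 0.1128]
orientation: [[-0.767, 0.642, 0.001], [0.642, 0.767, 0.0], [-0.001, 0.001, -1.0]]
contact_force: [0.1, -0.4, 0.3]
gripper_width: 0.0301
grip_force: 0.0
```

```bash
python3 -m inch '[[0.004,-0.058,0,0,0,-0.033],[0.001,-0.116,0,0,0,-0.067],[-0.01,-0.172,0,0,0,-0.1],[-0.028,-0.227,0,0,0,-0.133],[-0.053,-0.279,0,0,0,-0.167],[-0.085,-0.328,0,0,0,-0.2],[-0.123,-0.372,0,0,0,-0.233],[-0.166,-0.41,0,0,0,-0.267],[-0.214,-0.443,0,0,0,-0.3],[-0.265,-0.469,0,0,0,-0.333],[-0.32,-0.488,0,0,0,-0.367],[-0.377,-0.5,0,0,0,-0.4],[-0.377,-0.5,0,0,0,-0.4],[-0.377,-0.5,0,0,0,-0.4],[-0.377,-0.5,0,0,0,-0.4]]'
python3 - <<'E'
from h import *
for n in("top","scene"):
    p=ctrl.camera(n)
    for r in ctrl.mark_of(p,"tray")[:2]: print(n,r["conf"],at(p,r["location"],.089).round(3))
print(row([.5176,.1065,.2],down(50)))
E
```

```text
time_s: 7.15
tcp_pos: [0.5047, -0.1435, 0.1121]
orientation: [[-0.847, -0.531, -0.0], [-0.531, 0.847, 0.0], [0.0, 0.001, -1.0]]
contact_force: [0.0, 0.1, 0.1]
gripper_width: 0.0297
grip_force: 0.0
top 0.73 [0.647 0.107 0.089]
scene 0.77 [0.648 0.086 0.089]
[-0.359, 0.512, -0.219, -0.0, 0.0, 0.401]
```

```bash
python3 -m inch '[[0,0,0,0,0,0],[0,0,0,0,0,0],[0,0,-0.12,0,0,0],[0,0,-0.2,0,0,0],[-0.36,0.51,-0.2,0,0,0.4],[-0.36,0.51,-0.2,0,0,0.4],[-0.36,0.51,-0.2,0,0,0.4],[-0.36,0.51,-0.2,0,0,0.4],[-0.36,0.51,-0.2,0,0,0.4],[-0.36,0.51,-0.2,0,0,0.4],[-0.36,0.51,-0.2,0,0,0.4],[-0.36,0.51,-0.2,0,0,0.4],[-0.36,0.51,-0.2,0,0,0.4],[-0.36,0.51,-0.2,0,0,0.4]]' 0
python3 - <<'E'
from h import *
p=ctrl.camera("wrist")
hsv=cv2.cvtColor(p["color"],cv2.COLOR_BGR2HSV); m=cv2.inRange(hsv,(22,150,100),(32,255,255))
n,l,s,c=cv2.connectedComponentsWithStats(m)
for i in range(1,n):
    if s[i,4]>40: print(s[i],c[i],at(p,c[i],.144),at(p,c[i],.086))
print(row([.5176,.1065,.112],down(50)))
E
```

```text
time_s: 8.75
tcp_pos: [0.5185, 0.1057, 0.1921]
orientation: [[-0.766, 0.643, 0.0], [0.643, 0.766, -0.0], [-0.0, 0.0, -1.0]]
contact_force: [0.0, -0.5, -0.7]
gripper_width: 0.0852
grip_force: 0.0
[132 183  32  26 494] [147.7388664  195.21255061] [0.43025742 0.02559288 0.144     ] [ 0.41956153 -0.01204103  0.086     ]
[306 201  23  24 434] [316.94009217 212.92165899] [0.51650891 0.10773514 0.144     ] [0.5317579  0.09481003 0.086     ]
[0.003, 0.0, 0.2, 0.0, 0.0, 0.001]
```

```bash
python3 -m inch '[[0.002,0,0.1,0,0,0],[0.002,0,0.2,0,0,0],[0.002,0,0.2,0,0,0],[0.002,0,0.2,0,0,0]]' 0
python3 -m inch '[[0,0,0,0,0,0],[0,0,0,0,0,0],[0,0,0,0,0,0],[0,0,0,0,0,0],[0,0,0,0,0,0]]' 0.65 20
python3 -m inch '[[0.004,-0.058,0,0,0,-0.033],[0.001,-0.116,0,0,0,-0.067],[-0.01,-0.172,0,0,0,-0.1],[-0.028,-0.227,0,0,0,-0.133],[-0.053,-0.279,0,0,0,-0.167],[-0.085,-0.328,0,0,0,-0.2],[-0.123,-0.372,0,0,0,-0.233],[-0.166,-0.41,0,0,0,-0.267],[-0.214,-0.443,0,0,0,-0.3],[-0.265,-0.469,0,0,0,-0.333],[-0.32,-0.488,0,0,0,-0.367],[-0.377,-0.5,0,0,0,-0.4],[-0.377,-0.5,0,0,0,-0.4],[-0.377,-0.5,0,0,0,-0.4],[-0.377,-0.5,0,0,0,-0.4]]'
python3 -m inch '[[0,0,0,0,0,0],[0,0,0,0,0,0],[0,0,-0.12,0,0,0],[0,0,-0.25,0,0,0],[0,0,-0.35,0,0,0],[0,0,-0.35,0,0,0]]' 0
python3 - <<'E'
from h import *
for n in("top","scene","wrist"):
    p=ctrl.camera(n)
    if n=="wrist": cv2.imwrite("pics/w1.png",p["color"])
    for t in("tray","row"):
      for r in ctrl.mark_of(p,t)[:2]: print(n,t,r["conf"],at(p,r["location"],.089).round(3))
E
```

```text
time_s: 9.2
tcp_pos: [0.518, 0.106, 0.113]
orientation: [[-0.769, 0.64, -0.001], [0.64, 0.769, -0.0], [0.0, -0.0, -1.0]]
contact_force: [0.1, 0.3, 0.9]
gripper_width: 0.0853
grip_force: 0.0
time_s: 9.7
tcp_pos: [0.518, 0.1061, 0.1124]
orientation: [[-0.767, 0.641, 0.0], [0.641, 0.767, 0.0], [-0.0, 0.0, -1.0]]
contact_force: [0.1, 0.3, -0.7]
gripper_width: 0.03
grip_force: 0.0
time_s: 11.2
tcp_pos: [0.505, -0.1438, 0.112]
orientation: [[-0.847, -0.531, -0.001], [-0.531, 0.847, 0.0], [0.0, 0.001, -1.0]]
contact_force: [0.0, -0.0, 0.5]
gripper_width: 0.0299
grip_force: 0.0
time_s: 11.8
tcp_pos: [0.5066, -0.1443, 0.2588]
orientation: [[-0.847, -0.531, 0.008], [-0.532, 0.847, -0.003], [-0.005, -0.007, -1.0]]
contact_force: [0.8, -0.3, -0.4]
gripper_width: 0.0854
grip_force: 0.0
top tray 0.91 [ 0.526 -0.004  0.089]
top row 0.65 [0.516 0.038 0.089]
top row 0.33 [0.46  0.342 0.089]
scene tray 0.56 [ 0.511 -0.023  0.089]
scene row 0.84 [0.51  0.035 0.089]
wrist tray 0.76 [ 0.517 -0.019  0.089]
wrist tray 0.66 [0.458 0.29  0.089]
wrist row 0.77 [0.524 0.032 0.089]
```

View pics/w1.png

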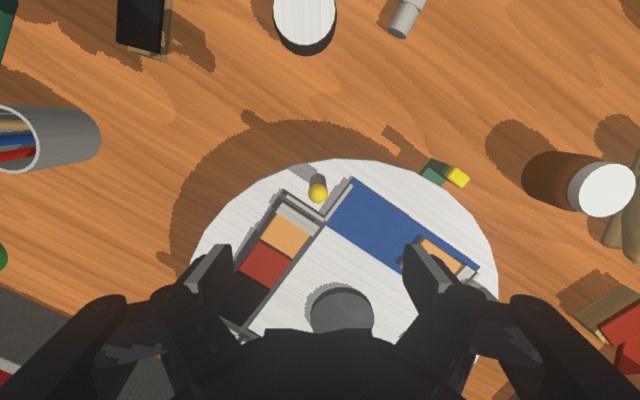

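The blue tray is now at the pointer, with the tan blank towards +y at about (435,250). Next I go above the brown blank.

```bash
python3 - <<'E'
from h import *
print(row([.451,.353,.25],down(74.5)))
E
```

```text
[-0.546, 1.125, 0.004, 0.0, -0.0, 0.264]
```

```bash
python3 -m inch '[[-0.48,1,0,0,0,0.264],[-0.48,1,0,0,0,0.264],[-0.48,1,0,0,0,0.264],[-0.48,1,0,0,0,0.264],[-0.48,1,0,0,0,0.264],[-0.48,1,0,0,0,0.264],[-0.48,1,0,0,0,0.264],[-0.48,1,0,0,0,0.264],[-0.48,1,0,0,0,0.264],[-0.48,1,0,0,0,0.264],[-0.48,1,0,0,0,0.264]]' 0.27
python3 - <<'E'
from h import *
p=ctrl.camera("wrist"); cv2.imwrite("pics/w2.png",p["color"])
for r in ctrl.mark_of(p,"brown_mid")[:3]: print(r["conf"],r["location"],at(p,r["location"],.044).round(3))
for r in ctrl.regions_of(p,"brown_mid")[:3]:
    pts=np.argwhere(r["mask"])[:,::-1]; w=np.array([at(p,q,.048)[:2] for q in pts],np.float32)
    print(round(r["conf"],2),np.round(r["extent"]),[np.round(x,3) for x in cv2.minAreaRect(w)],w.mean(0))
E
```

```text
time_s: 13.35
tcp_pos: [0.4546, 0.2996, 0.2513]
orientation: [[-0.965, 0.263, -0.001], [0.263, 0.965, -0.0], [0.001, -0.001, -1.0]]
contact_force: [0.1, -0.3, 0.7]
gripper_width: 0.0624
grip_force: 0.0
0.91 [358.5, 160.6] [0.452 0.353 0.044]
0.78 [443.6, 152.1] [0.47  0.456 0.044]
0.89 [341. 132. 384. 188.] [array([0.451, 0.355]), array([0.045, 0.071]), np.float64(74.734)] [0.45044708 0.3553223 ]
0.88 [403. 114. 483. 193.] [array([0.471, 0.454]), array([0.087, 0.055]), np.float64(38.63)] [0.46976304 0.45409778]
0.64 [  0. 230. 264. 400.] [array([ 0.588, -0.038]), array([0.423, 0.289]), np.float64(74.702)] [ 0.5445781  -0.05932532]
```

View pics/w2.png

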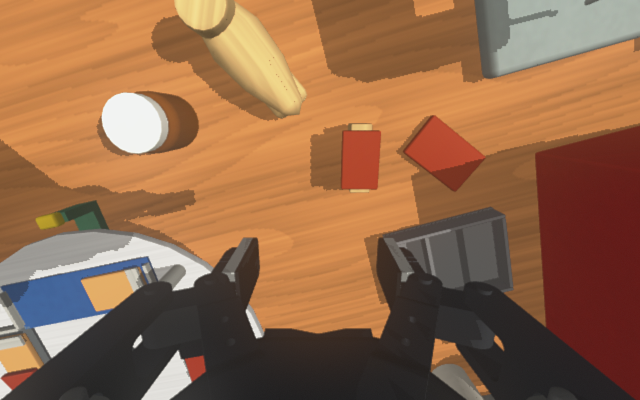

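The small brown blank is upright on its rest at (360,160), aligned with the tool, and the larger one lies on the bench at (443,152). I'll descend and grip it.

```bash
python3 - <<'E'
from h import *
print(row([.451,.354,.08],down(74.6)), row([.451,.354,.036],down(74.6)))
E
```

```text
[0.049, 0.136, 0.429, -0.0, -0.0, -0.0] [0.049, 0.136, 0.539, -0.0, -0.0, -0.0]
```

```bash
python3 -m inch '[[0.049,0.136,0.1,0,0,0],[0.049,0.136,0.25,0,0,0],[0.049,0.136,0.35,0,0,0],[0.049,0.136,0.43,0,0,0],[0.049,0.136,0.48,0,0,0],[0.049,0.136,0.539,0,0,0],[0.049,0.136,0.539,0,0,0],[0.049,0.136,0.539,0,0,0],[0.049,0.136,0.539,0,0,0],[0.049,0.136,0.539,0,0,0]]' 0.27
python3 -m inch '[[0,0,0,0,0,0],[0,0,0,0,0,0],[0,0,0,0,0,0],[0,0,0,0,0,0],[0,0,0,0,0,0]]' 1 30
python3 -m inch '[[0,0,-0.05,0,0,0],[0,0,-0.15,0,0,0],[0,0,-0.25,0,0,0],[0,0,-0.37,0,0,0],[0,0,-0.37,0,0,0]]'
python3 - <<'E'
from h import *
print(row([.5162,-.0187,.16],down(-3)),ctrl.get_obs()["gripper_width"])
E
```

```text
time_s: 14.5
tcp_pos: [0.4517, 0.3546, 0.0381]
orientation: [[-0.964, 0.266, 0.002], [0.266, 0.964, 0.001], [-0.001, 0.002, -1.0]]
contact_force: [0.9, 0.8, -0.1]
gripper_width: 0.0624
grip_force: 0.0
time_s: 15.0
tcp_pos: [0.4514, 0.3546, 0.0376]
orientation: [[-0.964, 0.266, 0.001], [0.266, 0.964, 0.0], [-0.001, 0.001, -1.0]]
contact_force: [-0.7, -1.6, 7.0]
gripper_width: 0.0455
grip_force: 30.2
time_s: 15.5
tcp_pos: [0.4527, 0.3557, 0.192]
orientation: [[-0.964, 0.266, 0.008], [0.266, 0.964, 0.006], [-0.006, 0.007, -1.0]]
contact_force: [0.2, 0.1, 0.3]
gripper_width: 0.0455
grip_force: 31.5
[-0.402, -0.861, 0.076, 0.003, 0.0, 0.431] 0.0454621875182672
```

```bash
cat >> h.py <<'E'
T=np.radians(177.); RX=np.array([np.cos(T),np.sin(T),0]); RY=np.array([-np.sin(T),np.cos(T),0]); FR=np.array([*C,0])+.12*RX
def place(yrow,zmid,tilt,off=.0065):
    Rt=R.from_rotvec(-RX*np.radians(tilt)).as_matrix()@down(-3)
    c=FR+RY*(yrow-.048); c[2]=zmid
    return c+Rt[:,2]*off,Rt
E
python3 - <<'E'
from h import *
print(FR,row(*place(.048,.15,9.1)))
E
```

```text
[ 0.51616446 -0.01871969  0.        ] [-0.401, -0.858, 0.117, -0.031, 0.043, 0.43]
```

```bash
python3 -m inch '[[-0.4,-0.858,0,-0.031,0.043,0.43],[-0.4,-0.858,0,-0.031,0.043,0.43],[-0.4,-0.858,0,-0.031,0.043,0.43],[-0.4,-0.858,0,-0.031,0.043,0.43],[-0.4,-0.858,0,-0.031,0.043,0.43],[-0.4,-0.858,0,-0.031,0.043,0.43],[-0.4,-0.858,0,-0.031,0.043,0.43],[-0.4,-0.858,0.05,-0.031,0.043,0.43],[-0.4,-0.858,0.117,-0.031,0.043,0.43],[-0.4,-0.858,0.117,-0.031,0.043,0.43],[-0.4,-0.858,0.117,-0.031,0.043,0.43],[-0.4,-0.858,0.117,-0.031,0.043,0.43],[-0.4,-0.858,0.117,-0.031,0.043,0.43]]'
python3 - <<'E'
from h import *
print(row(*place(.048,.096,9.1)),row(*place(.048,.105,9.1)))
for n in("top","scene"):
    p=ctrl.camera(n)
    for r in ctrl.mark_of(p,"brown_mid")[:2]: print(n,r["conf"],at(p,r["location"],.15).round(3))
    for t in("tray","row"):
      for r in ctrl.mark_of(p,t)[:1]: print(n,t,r["conf"],at(p,r["location"],.089).round(3))
E
```

```text
time_s: 16.8
tcp_pos: [0.5145, -0.0184, 0.1391]
orientation: [[0.048, 0.999, 0.001], [0.987, -0.048, 0.153], [0.153, -0.006, -0.988]]
contact_force: [0.2, -0.4, -0.7]
gripper_width: 0.0453
grip_force: 31.5
[-0.017, 0.005, 0.123, -0.002, 0.002, 0.001] [-0.014, 0.005, 0.1, -0.002, 0.002, 0.001]
top 0.78 [0.472 0.423 0.15 ]
top 0.38 [0.756 0.093 0.15 ]
top tray 0.8 [ 0.519 -0.016  0.089]
top row 0.97 [0.528 0.038 0.089]
scene 0.75 [0.569 0.404 0.15 ]
scene 0.59 [ 0.515 -0.015  0.15 ]
scene tray 0.78 [ 0.505 -0.021  0.089]
scene row 0.84 [0.519 0.038 0.089]
```

```bash
python3 -m inch '[[-0.006,0.005,0.04,0,0,0],[-0.014,0.005,0.08,0,0,0],[-0.014,0.005,0.1,0,0,0],[-0.016,0.005,0.112,0,0,0],[-0.017,0.005,0.121,0,0,0],[-0.017,0.005,0.121,0,0,0],[-0.017,0.005,0.121,0,0,0]]'
python3 - <<'E'
from h import *
print(row(*place(.048,.096,9.1)))
E
```

```text
time_s: 17.9
tcp_pos: [0.5158, -0.0184, 0.0891]
orientation: [[0.052, 0.999, 0.0], [0.987, -0.052, 0.153], [0.153, -0.008, -0.988]]
contact_force: [0.9, -0.5, -0.4]
gripper_width: 0.0451
grip_force: 31.5
[0.002, 0.001, -0.001, -0.002, 0.002, -0.0]
```

```bash
python3 -m inch '[[0,0,0.002,0,0,0],[0,0,0.003,0,0,0],[0,0,0.003,0,0,0]]'
python3 -m inch '[[0,0,0,0,0,0],[0,0,0,0,0,0],[0,0,0,0,0,0],[0,0,0,0,0,0]]' 0.3
python3 -m inch '[[0,0,-0.03,0,0,0],[0,0,-0.1,0,0,0],[0,0,-0.2,0,0,0],[0,0,-0.3,0,0,0],[-0.03,0,-0.36,0,0,0],[-0.03,0,-0.36,0,0,0]]'
python3 - <<'E'
from h import *
p=ctrl.camera("wrist"); cv2.imwrite("pics/w3.png",p["color"])
for t in("brown_mid","tray","row"):
  for r in ctrl.mark_of(p,t)[:2]: print(t,r["conf"],r["location"],at(p,r["location"],.0945 if t[0]=='b' else .089).round(3))
for r in ctrl.regions_of(p,"brown_mid")[:2]:
    pts=np.argwhere(r["mask"])[:,::-1]; w=np.array([at(p,q,.098)[:2] for q in pts],np.float32)
    print(round(r["conf"],2),np.round(r["extent"]),[np.round(x,3) for x in cv2.minAreaRect(w)],w.mean(0))
E
```

```text
time_s: 18.2
tcp_pos: [0.5159, -0.0181, 0.0885]
orientation: [[0.052, 0.999, 0.001], [0.987, -0.051, 0.154], [0.153, -0.007, -0.988]]
contact_force: [-2.8, -0.4, 7.3]
gripper_width: 0.0452
grip_force: 32.2
time_s: 18.6
tcp_pos: [0.5156, -0.0182, 0.0875]
orientation: [[0.052, 0.999, -0.0], [0.987, -0.052, 0.154], [0.153, -0.008, -0.988]]
contact_force: [0.8, -0.1, 0.4]
gripper_width: 0.0597
grip_force: 0.0
time_s: 19.2
tcp_pos: [0.5159, -0.0535, 0.2326]
orientation: [[0.052, 0.999, 0.006], [0.987, -0.053, 0.152], [0.152, -0.002, -0.988]]
contact_force: [-0.1, 0.2, -0.4]
gripper_width: 0.0598
grip_force: 0.0
brown_mid 0.57 [315.4, 178.0] [ 0.516 -0.022  0.095]
row 0.73 [564.2, 305.3] [ 0.781 -0.177  0.089]
row 0.64 [318.2, 128.8] [0.521 0.027 0.089]
0.61 [293. 141. 344. 210.] [array([ 0.517, -0.018]), array([0.07 , 0.047]), np.float64(86.976)] [ 0.5168746  -0.01730199]
```

View pics/w3.png

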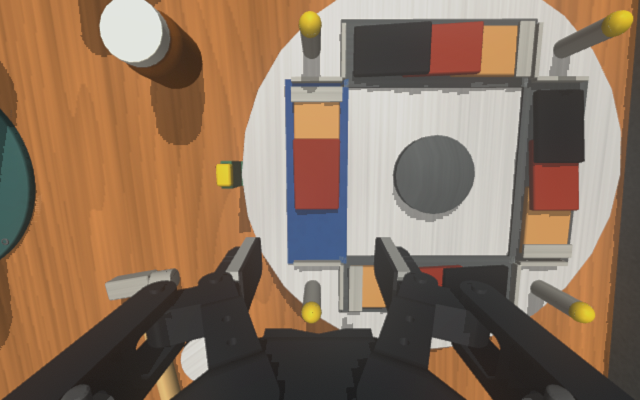

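The brown blank lies straight on the tan one at about y=48 mm, aligned with the row (image 293–344, 141–210), and the tray is at the pointer. Now the black blank.

```bash
python3 - <<'E'
from h import *
print(row([.456,-.35,.25],down(-73)))
E
```

```text
[-0.735, -0.109, -0.171, -0.033, -0.041, 0.388]
```

```bash
python3 -m inch '[[-0.2,-0.03,-0.1,-0.033,-0.041,0.388],[-0.735,-0.109,-0.171,-0.033,-0.041,0.388],[-0.735,-0.109,-0.171,-0.033,-0.041,0.388],[-0.735,-0.109,-0.171,-0.033,-0.041,0.388],[-0.735,-0.109,-0.171,-0.033,-0.041,0.388],[-0.735,-0.109,-0.171,-0.033,-0.041,0.388],[-0.735,-0.109,-0.171,-0.033,-0.041,0.388],[-0.735,-0.109,-0.171,-0.033,-0.041,0.388],[-0.735,-0.109,-0.171,-0.033,-0.041,0.388],[-0.735,-0.109,-0.171,-0.033,-0.041,0.388],[-0.735,-0.109,-0.171,-0.033,-0.041,0.388],[-0.735,-0.109,-0.171,-0.033,-0.041,0.388]]' 0.27
python3 - <<'E'
from h import *
p=ctrl.camera("wrist"); cv2.imwrite("pics/w4.png",p["color"])
for r in ctrl.mark_of(p,"black_mid")[:3]: print(r["conf"],r["location"],at(p,r["location"],.044).round(3))
for r in ctrl.regions_of(p,"black_mid")[:3]:
    pts=np.argwhere(r["mask"])[:,::-1]; w=np.array([at(p,q,.048)[:2] for q in pts],np.float32)
    print(round(r["conf"],2),np.round(r["extent"]),[np.round(x,3) for x in cv2.minAreaRect(w)],w.mean(0))
E
```

```text
time_s: 20.65
tcp_pos: [0.4561, -0.3503, 0.2506]
orientation: [[0.956, 0.294, 0.002], [0.294, -0.956, -0.001], [0.002, 0.001, -1.0]]
contact_force: [0.7, 0.3, 0.2]
gripper_width: 0.0624
grip_force: 0.0
0.85 [354.1, 189.4] [ 0.452 -0.4    0.044]
0.71 [427.4, 235.0] [ 0.422 -0.513  0.044]
0.82 [404. 197. 461. 270.] [array([ 0.425, -0.509]), array([0.095, 0.063]), np.float64(5.295)] [ 0.4303196 -0.5105769]
0.6 [338. 160. 375. 216.] [array([ 0.457, -0.398]), array([0.072, 0.046]), np.float64(18.154)] [ 0.4585376  -0.39773068]
```

View pics/w4.png

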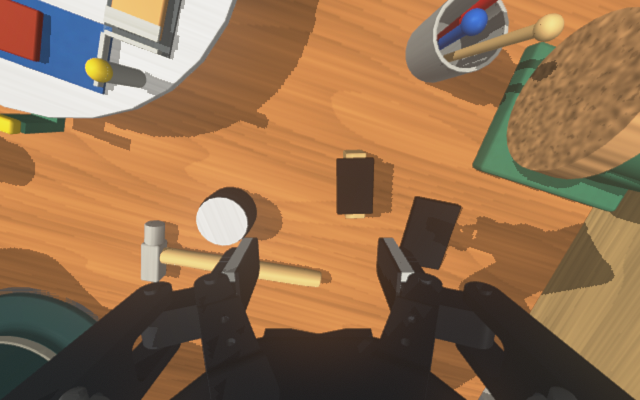

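The small black blank sits on its rest at (355,186), almost aligned with the tool. The larger one lies flat at (432,233).

```bash
python3 - <<'E'
from h import *
print(row([.457,-.398,.036],down(-72.2)))
E
```

```text
[-0.034, 0.113, 0.537, 0.001, -0.001, -0.004]
```

```bash
python3 -m inch '[[-0.034,0.113,0.1,0,0,-0.004],[-0.034,0.113,0.25,0,0,-0.004],[-0.034,0.113,0.35,0,0,-0.004],[-0.034,0.113,0.43,0,0,-0.004],[-0.034,0.113,0.48,0,0,-0.004],[-0.034,0.113,0.535,0,0,-0.004],[-0.034,0.113,0.535,0,0,-0.004],[-0.034,0.113,0.535,0,0,-0.004],[-0.034,0.113,0.535,0,0,-0.004],[-0.034,0.113,0.535,0,0,-0.004]]' 0.27
python3 -m inch '[[0,0,0,0,0,0],[0,0,0,0,0,0],[0,0,0,0,0,0],[0,0,0,0,0,0],[0,0,0,0,0,0]]' 1 30
python3 -m inch '[[0,0,-0.05,0,0,0],[0,0,-0.15,0,0,0],[0,0,-0.25,0,0,0],[0,0,-0.37,0,0,0],[0,0,-0.37,0,0,0]]'
python3 - <<'E'
from h import *
print(row(*place(.096,.15,9.1)))
E
```

```text
time_s: 21.8
tcp_pos: [0.4573, -0.3984, 0.0385]
orientation: [[0.952, 0.305, 0.004], [0.305, -0.952, -0.002], [0.003, 0.003, -1.0]]
contact_force: [-0.4, -0.8, -0.7]
gripper_width: 0.0628
grip_force: 0.0
time_s: 22.3
tcp_pos: [0.4571, -0.3982, 0.038]
orientation: [[0.952, 0.305, 0.003], [0.305, -0.952, -0.002], [0.002, 0.003, -1.0]]
contact_force: [-0.8, 1.9, 6.3]
gripper_width: 0.0452
grip_force: 30.2
time_s: 22.8
tcp_pos: [0.458, -0.3992, 0.1926]
orientation: [[0.952, 0.305, 0.009], [0.305, -0.952, -0.008], [0.006, 0.01, -1.0]]
contact_force: [0.5, -0.5, -1.1]
gripper_width: 0.0448
grip_force: 31.5
[0.386, -0.753, 0.117, 0.035, 0.044, -0.384]
```

```bash
python3 -m inch '[[0.386,-0.753,0,0.035,0.044,-0.384],[0.386,-0.753,0,0.035,0.044,-0.384],[0.386,-0.753,0,0.035,0.044,-0.384],[0.386,-0.753,0,0.035,0.044,-0.384],[0.386,-0.753,0,0.035,0.044,-0.384],[0.386,-0.753,0,0.035,0.044,-0.384],[0.386,-0.753,0,0.035,0.044,-0.384],[0.386,-0.753,0.05,0.035,0.044,-0.384],[0.386,-0.753,0.117,0.035,0.044,-0.384],[0.386,-0.753,0.117,0.035,0.044,-0.384],[0.386,-0.753,0.117,0.035,0.044,-0.384],[0.386,-0.753,0.117,0.035,0.044,-0.384]]'
python3 - <<'E'
from h import *
print(row(*place(.096,.097,9)),row(*place(.096,.105,9)))
for n in("top","scene"):
    p=ctrl.camera(n)
    for r in ctrl.mark_of(p,"brown_mid")[:3]: print(n,r["conf"],at(p,r["location"],.0945).round(3))
E
```

```text
time_s: 24.0
tcp_pos: [0.5124, -0.0642, 0.1394]
orientation: [[0.053, 0.999, 0.001], [0.985, -0.052, 0.164], [0.164, -0.007, -0.987]]
contact_force: [-0.2, 0.4, 0.6]
gripper_width: 0.0452
grip_force: 31.5
[-0.023, 0.004, 0.12, -0.002, -0.002, -0.0] [-0.02, 0.004, 0.1, -0.002, -0.002, -0.0]
top 0.92 [0.469 0.435 0.095]
top 0.69 [ 0.517 -0.018  0.095]
scene 0.63 [0.527 0.424 0.095]
scene 0.56 [ 0.519 -0.017  0.095]
```

```bash
python3 -m inch '[[-0.01,0.004,0.04,-0.002,-0.002,0],[-0.02,0.004,0.08,-0.002,-0.002,0],[-0.02,0.004,0.1,-0.002,-0.002,0],[-0.022,0.004,0.112,-0.002,-0.002,0],[-0.023,0.004,0.12,-0.002,-0.002,0],[-0.023,0.004,0.12,-0.002,-0.002,0],[-0.023,0.004,0.12,-0.002,-0.002,0]]'
python3 -m inch '[[0,0,0.002,0,0,0],[0,0,0.003,0,0,0],[0,0,0.003,0,0,0]]'
python3 - <<'E'
from h import *
print(row(*place(.096,.096,9)))
E
```

```text
time_s: 24.9
tcp_pos: [0.5133, -0.0652, 0.0895]
orientation: [[0.052, 0.999, 0.006], [0.986, -0.052, 0.158], [0.158, -0.002, -0.987]]
contact_force: [-0.3, -0.1, 0.7]
gripper_width: 0.0451
grip_force: 31.6
time_s: 25.2
tcp_pos: [0.5133, -0.0651, 0.0891]
orientation: [[0.052, 0.999, 0.007], [0.986, -0.052, 0.157], [0.157, -0.002, -0.988]]
contact_force: [-5.5, -0.9, 12.2]
gripper_width: 0.0449
grip_force: 32.7
[-0.001, 0.001, -0.001, -0.001, -0.0, 0.0]
```

```bash
python3 -m inch '[[0,0,-0.001,0,0,0],[0,0,-0.001,0,0,0],[0,0,-0.001,0,0,0],[0,0,-0.001,0,0,0],[0,0,-0.001,0,0,0]]' 0.3
python3 -m inch '[[0,0,-0.03,0,0,0],[0,0,-0.1,0,0,0],[0,0,-0.2,0,0,0],[-0.05,0,-0.3,0,0,0],[-0.1,0,-0.4,0,0,0],[-0.1,0,-0.4,0,0,0],[-0.1,0,-0.4,0,0,0]]'
python3 - <<'E'
from h import *
p=ctrl.camera("wrist"); cv2.imwrite("pics/w5.png",p["color"])
q=ctrl.camera("scene"); cv2.imwrite("pics/s5.png",cv2.resize(q["color"][150:300,240:420],None,fx=4,fy=4))
for pp in(p,q):
 for t in("brown_mid","black_mid"):
  for r in ctrl.regions_of(pp,t)[:3]:
    pts=np.argwhere(r["mask"])[:,::-1]; w=np.array([at(pp,q_,.098)[:2] for q_ in pts],np.float32)
    m=w.mean(0)-(FR-RY*.048)[:2]
    if len(pts)<4000: print(t,round(r["conf"],2),np.round(r["extent"]),[np.round(x,3) for x in cv2.minAreaRect(w)],"row xy",m@RX[:2],m@RY[:2])
E
```

```text
time_s: 25.7
tcp_pos: [0.513, -0.065, 0.0882]
orientation: [[0.052, 0.999, 0.005], [0.986, -0.052, 0.158], [0.158, -0.003, -0.987]]
contact_force: [0.3, -0.2, 0.8]
gripper_width: 0.0598
grip_force: 0.0
time_s: 26.4
tcp_pos: [0.5102, -0.1303, 0.2412]
orientation: [[0.053, 0.999, 0.007], [0.986, -0.053, 0.157], [0.157, -0.001, -0.988]]
contact_force: [-0.2, 0.8, -0.2]
gripper_width: 0.0596
grip_force: 0.0
brown_mid 0.65 [295.  62. 343. 111.] [array([ 0.517, -0.006]), array([0.049, 0.047]), np.float64(86.916)] row xy -0.0006373875361805168 0.034786084910213025
brown_mid 0.94 [467. 198. 503. 230.] [array([0.536, 0.43 ]), array([0.086, 0.058]), np.float64(39.202)] row xy 0.0025931145192571513 -0.4018710940307278
brown_mid 0.73 [328. 188. 341. 204.] [array([ 0.516, -0.008]), array([0.042, 0.045]), np.float64(5.11)] row xy -0.000538947165240037 0.03859646219450319
black_mid 0.71 [170. 161. 196. 189.] [array([ 0.475, -0.483]), array([0.098, 0.065]), np.float64(8.103)] row xy 0.016616978240988123 0.5135785393280423
black_mid 0.52 [302. 187. 325. 202.] [array([ 0.516, -0.069]), array([0.068, 0.045]), np.float64(89.934)] row xy -0.0023510558660958707 0.09793861417667844
```

View pics/w5.png

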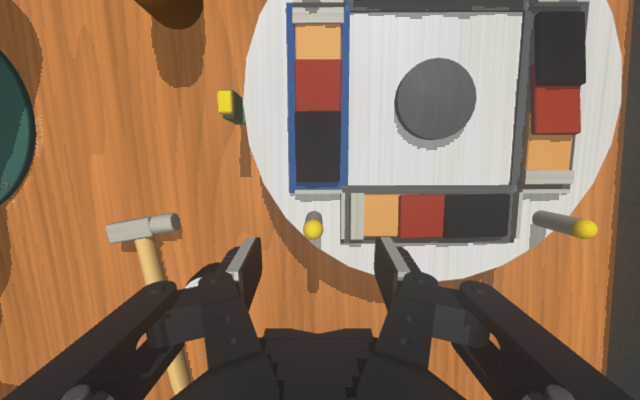

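View pics/s5.png

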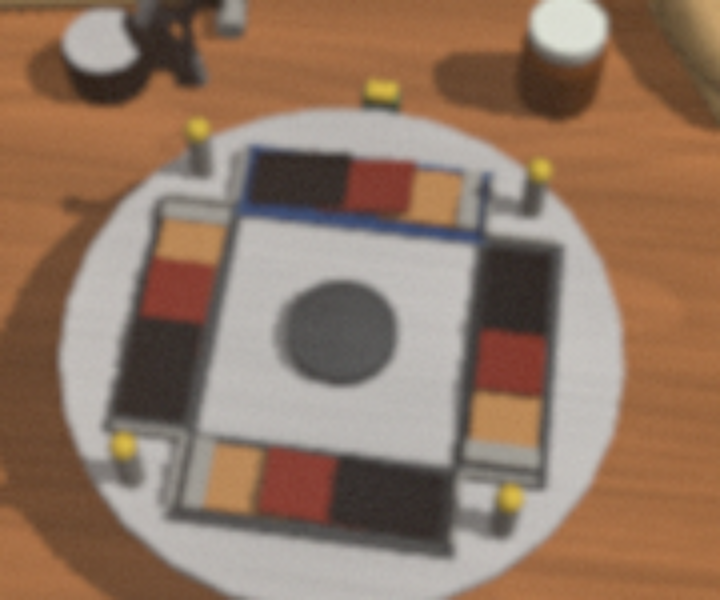

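Both pictures show the blue tray at the pointer, with tan, brown (295–343, 62–111) and black (297–340, 111–185) in a straight fanned row. Black's end stops short of the lip and nothing is touching, so I'm handing in.

```bash
python3 -c "
from rig import ctrl
print(ctrl.finish_job())"
```

```text
the job is handed in; nothing more can be done
None
```

I turned the blue tray two clicks to the pointer and shingled brown on tan, then black on brown; the last camera check looked right and I handed the job in at about 26 s, but the hand-in returned no verdict.

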